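# Swing the lever blank home into the router fixture's spring clip

### The job

The brass lever blank is screwed by its eye to the fixture plate of the desktop CNC router, but its shank still stands swung out. Swing it round its pivot screw, in under the gantry beam, and push the shank into the sprung clip until the arms snap shut behind it and it lies home against the stop, ready to be machined. The stop is re-set from job to job, so feel for it and never push harder than 30 N (3 kg); don't knock the gantry, leave everything else on the router bed and the bench where it is, and take your hand away.

Things in the scene. Friction and masses are not known exactly. Their poses are not given: they have to be found in the camera images.
- cnc: Desktop CNC router on the bench: frame 660 mm wide (its y), 540 deep (its x), bed top 55 mm above the bench, side rails 78 high at y = +-285 to 325, grey fixture plate on the bed, top 65 high. Origin at bench height under the home shank's axis. x: direction in which the shank is pushed home, away from the robot; y left along the gantry beam; z up. It may stand turned a little.
- gantry: The router's gantry, frame as the router's; do not bump it. Aluminium beam along y, 40 mm deep (x = -20 to 20), 178 to 258 mm above the bench, between upright side plates (inner faces y = +-293). It hangs over the home shank: an upright hand beside the shank strikes it, so lean the hand back, away from the beam, by 35 to 45 degrees. Spindle beyond the beam, y = 150 to 250.
- beam_edge (a point): A point on the beam's lower edge on the robot's side, 178 mm above the bench, at x = -20 mm, y = -130 mm of the router; axes as the router's.
- pivot (a point): Axis of the dark shoulder screw that holds the blank's eye, at the height of the shank's axis, 91 mm above the bench; at x = 0, y = 100 mm of the router, same axes. The screw's head reaches 107 mm above the bench.
- lever (a joint): Angle (rad) of the brass lever blank about the vertical pivot screw. 0: shank along the router's -y; it grows as the free end swings out to the robot's side, so at angle a the shank points to (-sin a, -cos a) in the router's frame. Starts at 0.4 to 0.7. Turns stiffly (about 0.6 N at the free end) and stays where left. Home reads somewhere in -0.06 to 0.06, depending on where the stop is clamped.
- shank_mark (a point): Point on the brass shank's axis 190 mm from the pivot, where the clip takes it. Blank of 0.55 kg: round eye 38 mm across on the pivot, then a straight round shank 18 mm in diameter to the rounded free end 280 mm from the pivot. Its axis always stays 91 mm above the bench, its underside 17 mm clear of the plate and 27 mm of the bed (the plate ends 220 mm from the pivot).
- shank_end (a point): Tip of the shank's free end, on its axis, 280 mm from the pivot. Between the clip and this tip some 70 mm of shank are free to push on.
- clip_middle (a point): Where shank_mark lies when the shank is home, if the clip's blue block stands in the middle of its setting range: y = -90 mm of the router, x = 0, at the height of the shank's axis; axes as the router's, the mouth faces -x. The block is clamped up to 10 mm nearer or further along x: this point does not tell, so look or feel. The steel stop pad lies 9 mm beyond home. Block and arms reach 15 mm either side in y.
- clip_upper (a joint): Opening (rad) of the clip's upper sprung steel arm; the lower arm mirrors it. 0: free. The mouth, 35 mm high, narrows to 12.4 mm between lips 5.5 mm in front of home. Forcing the 18 mm shank past opens the arms to about 0.1 and takes 10 to 16 N at the clip; then they snap shut behind it to about 0.04 and draw it on to the stop. 0 again would mean that it is not in.
- brush: Bystander on the bed: chip brush 180 mm long, 42 mm wide, 20 mm high; origin at its underside. Leave it.
- puck: Bystander on the bed: aluminium touch-off puck, 48 mm across, 22 mm high; origin at its underside. Leave it.
- offcut: Bystander on the bed: pale wood offcut 70 x 42 x 19 mm; origin at its underside. Leave it.
- mug: Bystander on the bench: green mug 80 mm across, 95 mm high; origin at its underside. Leave it.
- glue: Bystander on the bench: white glue bottle 60 mm across, 170 mm high; origin at its underside. Leave it.
- screwdriver: Bystander on the bench: screwdriver 200 mm long, red handle 26 mm thick; origin at its underside. Leave it.
- tape: Bystander on the bench: yellow tape measure 70 x 36 x 64 mm; origin at its underside. Leave it.

How it is judged:
By the outcome, as a careful person would: the job done as asked, in the order asked, and still so for the second after the job is handed in, with the robot touching nothing.
It also fails if it takes over 48 s, if anything falls off the work surface, if the arm or the gripper's body presses on something with over 40 N, if the wrist force passes 120 N, or if a joint passes its speed limit or range.

### The arm

A 6-joint arm with a two-finger parallel gripper is mounted at the origin on the work surface. World frame = base frame: x ahead of the robot, y to its left, z up, the work surface at z = 0. Lengths are in mm, angles in rad, forces in N, time in s.
With the tool pointing down it reaches from about 400 to 925 mm from the base axis. Payload 12.5 kg.
Tool frame: the origin (TCP) lies between the finger pads; the fingertips stand 14 mm ahead of it and the grasp point (between the pads) lies 5 mm behind it; x points along the fingers, y is the direction in which the jaws open and shut, and the axes are right-handed (so a half turn about x gives the same grasp; the last joint's range is limited). The gripper opens to 95 mm and grips with 3 to 60 N. Pads are 20 mm wide; open, the fingers measure 119 mm over their backs; the gripper's body (75 mm by 180 mm) begins 59 mm behind the grasp point.
Start: joints at [1.206, 0.491, 1.559, -0, 1.092, -0.106], TCP at [159.932, 604.208, 228.661] pointing down, gripper open.
Joint ranges: [-3.1, 3.1], [-0.84, 2.19], [0.05, 2.79], [-1.13, 4.28], [0.06, 2.93], [-2.69, 2.69]. Speed limits (rad/s): [2.22, 2.22, 2.79, 3.14, 3.14, 3.14].

### API

Orientations are given as [roll, pitch, yaw] about the fixed x, y, z axes, in that order (R = Rz(yaw) Ry(pitch) Rx(roll)).
In Python, from cell import env, cams gives the robot as it stands.
- The arm moves only by the tool carry_out, never from a script. Its arguments are lists of equal length, an entry for each row: "grip": the closure, from -1 (fully open) to 1 (shut); "linear": the shift along the tool's x, y, z scaled (see below), a list of three; "turn": the turn about the tool's x scaled (see below). In form: {"grip": [grip, ...], "linear": [[tx, ty, tz], ...], "turn": [turn, ...]}. A call has 1 to 5 rows; each row shifts and turns the commanded pose from where the row before left it, along the tool's axes as they then stand; what a row does not reach is not made up. The controller multiplies each number of a shift by 0.5 m and each number of a turn by 180 degrees. A row lasts 1/10 s, in which the tool goes at most 50 mm and 8.59 degrees, less where a joint would pass 70% of its speed; a pose out of reach is approached as far as the arm can. A call with a number of a shift or a turn outside -1 to 1 is refused whole. A call with a gripper value outside its range is refused whole. The fingers move at their own pace and stop on an object; the grip force is fixed at half the most. Time passes only in rows, so rows that do not move let the fingers close. It gives the time, the measured TCP pose, the force and the opening at its end, in the units of the state.
- env.state(): the state, without advancing time (a new reading comes with each control period).
- cams.read_camera(name): name is "side" or "top"; returns the picture (420x560x3 uint8, blue, green, red); there is no depth.
- cams.camera_info(name): a dict with "fx", "fy", "cx", "cy" (pixels), "view" (4x4, takes a point from world to camera coordinates). Camera axes: x right, y down, z forward; pixel columns grow to the right and rows downward; lengths in mm; the calibration is good to about 2 mm. A picture is of the moment at which its call begins. camera_info takes no time and is no camera call.
- env.job_done(): hands the job in, once; it reports no verdict.
The state is a dict: "t": time; "joints": joint angles; "qvel": joint speeds; "tau": joint torques, N m; "eef_pos": TCP position; "tcp_rot": TCP orientation; "ft_force": force on the tool from outside, world axes, zero at the start; "moment": the same for the moment, N m; "opening": opening from 0.0 (shut) to 1.0 (fully open).
Only numpy, scipy, OpenCV 4.12 (cv2) and the standard library are available. Lean on these libraries where they do the work, as an engineer would, in place of code of your own. Each camera call takes 0.05 s, during which the arm holds its last target. There are 200 camera calls.

## Working session

There is one attempt and no reset: what is moved stays moved. The work goes in short steps, Python scripts to look and compute and a tool call to move; the robot and the scene stay as the last step left them, time stands still between calls to the robot, and variables do not carry over. Pictures are saved under pics/ and viewed, about 8 in all and at most 12, crops included, and the job is handed in when it is done.

Besides the shell and the picture viewer there is one more tool, called after ">>>" in YAML: its name, and indented under it one key for each argument. carry_out: Moves the arm, as the interface text tells. Shifts and turns lie within -1 to 1; 1 stands for 0.5 m of shift or 180 degrees of turn. Its arguments: {"type":"object","properties":{"grip":{"type":"array"},"linear":{"type":"array"},"turn":{"type":"array"}},"required":["grip","linear","turn"]}

```bash
ls; mkdir -p pics
python3 - <<'E'
from cell import env,cams
import cv2
for n in("side","top"):
    cv2.imwrite(f"pics/{n}0.png",cams.read_camera(n)); i=cams.camera_info(n); print(n,i)
print(env.state())
E
```

```text
pics
side {'fx': 490.53523934819196, 'fy': 490.53523934819196, 'cx': 280.87057388577216, 'cy': 211.23355269101825, 'view': array([[ 9.16585259e-01,  3.99826569e-01,  3.19014602e-03,
        -5.29718254e+02],
       [ 2.80113875e-01, -6.36414758e-01, -7.18688022e-01,
        -8.82400975e+01],
       [-2.85320310e-01,  6.59632452e-01, -6.95325355e-01,
         1.83778980e+03],
       [ 0.00000000e+00,  0.00000000e+00,  0.00000000e+00,
         1.00000000e+00]])}
top {'fx': 434.3219243466568, 'fy': 434.3219243466568, 'cx': 276.37470690871373, 'cy': 214.4147911419897, 'view': array([[-1.48989533e-02, -9.99784776e-01, -1.44368283e-02,
         1.59678914e+01],
       [-9.81764069e-01,  1.73640121e-02, -1.89308753e-01,
         5.99959624e+02],
       [ 1.89518691e-01,  1.13530570e-02, -9.81811476e-01,
         1.28421834e+03],
       [ 0.00000000e+00,  0.00000000e+00,  0.00000000e+00,
         1.00000000e+00]])}
{'t': 0.1, 'joints': array([ 1.20637287e+00,  4.91498524e-01,  1.55936742e+00, -1.19092908e-05,
        1.09166657e+00, -1.05629298e-01]), 'qvel': array([-0.00010678, -0.00133039, -0.00151024,  0.0007406 ,  0.00105697,
        0.00140236]), 'tau': array([ 3.13591074e-03, -6.13620687e+01, -2.58605719e+01,  6.94048544e-02,
        4.70312568e-02, -5.62947048e-05]), 'eef_pos': array([159.87988545, 604.01601873, 228.12790106]), 'tcp_rot': array([-1.66518709,  1.56985641, -1.92397574]), 'ft_force': array([-0.22951301,  0.42956905,  0.23491208]), 'moment': array([-0.02938348, -0.03259307, -0.01522227]), 'opening': 1.0014815333958478}
```

View pics/side0.png

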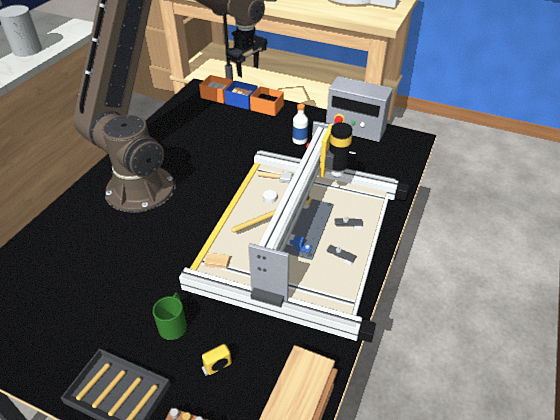

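View pics/top0.png

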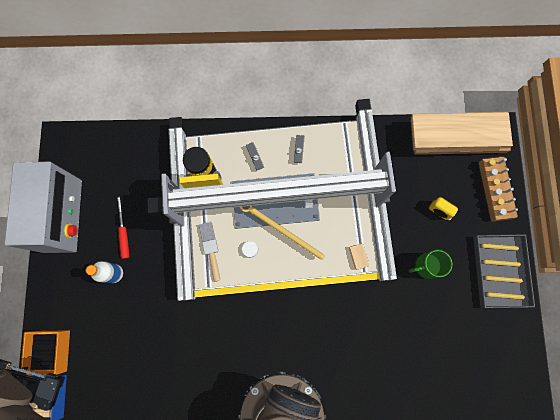

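Side view: router with yellow-fronted bed, gantry across it and the brass lever at about (255,218). Top view: lever from about (245,207) to (322,257), puck (249,249), offcut (358,256), brush (210,245). I'll zoom in to get pixel positions.

Run:
```python
import cv2
a=cv2.imread("pics/top0.png")[110:305,155:405]; cv2.imwrite("pics/tc.png",cv2.resize(a,None,fx=3.2,fy=3.05,interpolation=cv2.INTER_CUBIC)[:600,:800])
a=cv2.imread("pics/side0.png")[120:345,175:405]; cv2.imwrite("pics/sc.png",cv2.resize(a,None,fx=2.6,fy=2.6,interpolation=cv2.INTER_CUBIC))
```

```text
(no output)
```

View pics/tc.png

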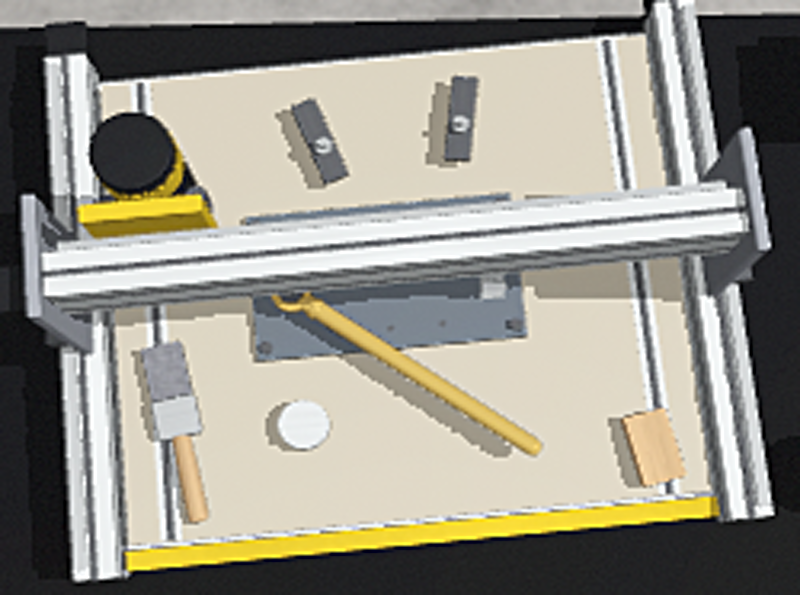

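View pics/sc.png

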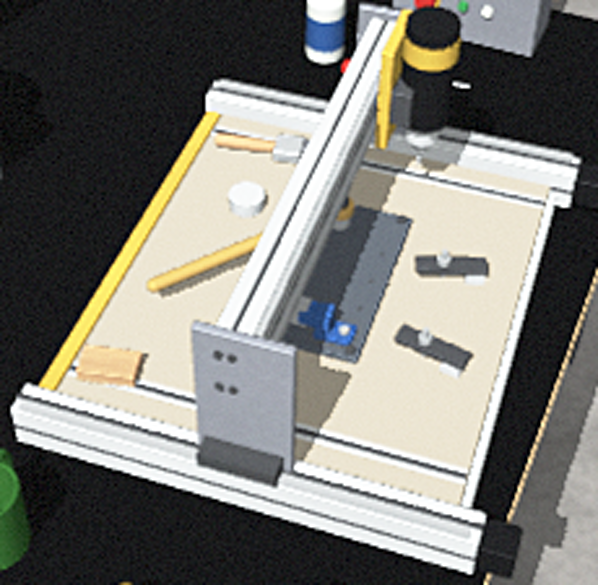

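```bash
cat > h.py <<'E'
import numpy as np,cv2
from cell import env,cams
from scipy.optimize import least_squares
def proj(n,P):
    i=cams.camera_info(n);P=np.atleast_2d(P);c=P@i["view"][:3,:3].T+i["view"][:3,3]
    return np.c_[i["fx"]*c[:,0]/c[:,2]+i["cx"],i["fy"]*c[:,1]/c[:,2]+i["cy"]]
def W(p,L):
    X,Y,w=p[:3];L=np.atleast_2d(L).astype(float);c,s=np.cos(w),np.sin(w)
    return np.c_[X+c*L[:,0]-s*L[:,1],Y+s*L[:,0]+c*L[:,1],L[:,2]]
def sh(a,d): return [-d*np.sin(a),100-d*np.cos(a),91]
E
cat > fit.py <<'E'
from h import *
T=lambda u,v:(155+u/3.2,110+v/3.05); S=lambda u,v:(175+u/2.6,120+v/2.6)
def model(p):
    a,xf=p[3],p[4]
    t=W(p,[[xf,325,78],[xf,-325,78],sh(a,280),sh(a,0),sh(a,120)])
    s=W(p,[[xf,-325,78],[xf+540,-325,78],sh(a,280),])
    return np.r_[proj("top",t),proj("side",s)]
obs=np.array([T(75,579),T(773,514),T(541,449),T(292,297),T(404,358),S(14,409),S(478,545),S(149,287)])
w=np.array([1,1,2,.5,1,1,1,2])[:,None]
r=least_squares(lambda p:((model(p)-obs)*w).ravel(),[600,0,0.05,.5,-270],x_scale=[10,10,.1,.1,10],loss='soft_l1')
p=r.x;print(p.round(3));print((model(p)-obs).round(2))
print("tip",W(p,sh(p[3],280)),"pivot",W(p,[0,100,91]),"clip",W(p,[0,-90,91]))
np.save("p.npy",p)
for n in("top","side"):
    im=cv2.imread(f"pics/{n}0.png");k=3;x0,y0=(155,115) if n=="top" else (175,120)
    im=cv2.resize(im[y0:y0+198,x0:x0+260],None,fx=k,fy=k,interpolation=cv2.INTER_CUBIC)
    def ln(A,B,c):
        q=(proj(n,W(p,[A,B]))-[x0,y0]+.5)*k
        cv2.line(im,tuple(int(v) for v in q[0]),tuple(int(v) for v in q[1]),c,1)
    for x in(-20,20):
        for z in(178,258): ln([x,293,z],[x,-293,z],(0,0,255))
    for y in(-325,-285,285,325): ln([p[4],y,78],[p[4]+540,y,78],(255,0,255))
    ln(sh(p[3],0),sh(p[3],280),(255,0,0)); ln([0,100,91],[0,-180,91],(0,160,0)); ln([-12,-90,91],[12,-90,91],(0,160,0))
    cv2.imwrite(f"pics/ov_{n}.png",im)
a=cv2.imread("pics/ov_top.png");b=cv2.imread("pics/ov_side.png")
cv2.imwrite("pics/ov.png",cv2.resize(np.vstack([a,b]),None,fx=.5,fy=.5,interpolation=cv2.INTER_AREA))
E
python3 fit.py
```

```text
[ 6.32691e+02 -3.86800e+00  8.20000e-02  6.96000e-01 -2.59533e+02]
[[-0.34 -0.57]
 [ 1.3  -1.1 ]
 [ 0.06 -0.2 ]
 [ 0.24 -2.44]
 [-1.97 -0.45]
 [-2.36 -1.24]
 [ 0.14 -1.74]
 [-1.32  0.05]]
tip [[ 463.22385802 -133.12697433   91.        ]] pivot [[624.45607214  95.79260354  91.        ]] clip [[640.10207536 -93.56209691  91.        ]]
```

View pics/ov_top.png

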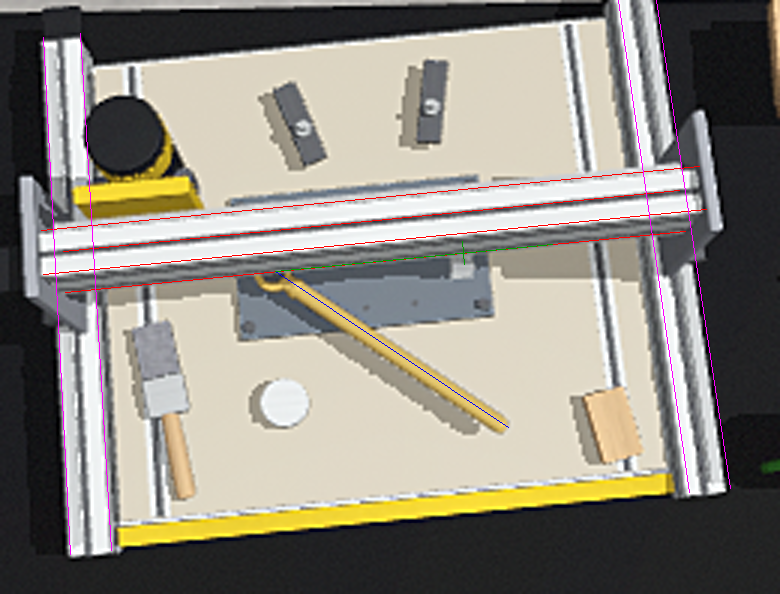

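View pics/ov_side.png

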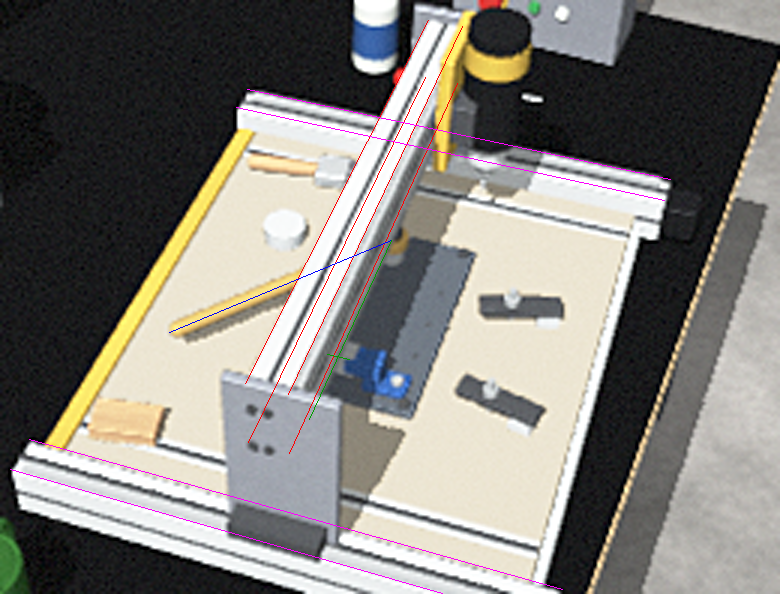

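```bash
cat > fit2.py <<'E'
from h import *
from scipy.ndimage import map_coordinates as mc
import sys
tag=sys.argv[1] if len(sys.argv)>1 else "0"
G={n:cv2.imread(f"pics/{n}{tag}.png").astype(float) for n in("top","side")}
L=[("top",[-240,325,78],[-60,325,78]),("top",[-250,-325,78],[-90,-325,78]),
   ("top",[20,100,258],[20,-270,258]),("top",[-20,90,178],[-20,-250,178]),
   ("side",[-20,-230,258],[-20,230,258]),("side",[-240,325,78],[-50,325,78])]
def snap(n,A,B,h):
    g=cv2.GaussianBlur(G[n],(0,0),.7); P=proj(n,W(p,np.linspace(A,B,40)));d=P[-1]-P[0];d/=np.hypot(*d);nn=np.array([-d[1],d[0]])
    t=np.arange(-h,h+.01,.25);Q=P[:,None]+t[None,:,None]*nn
    pr=sum(mc(g[...,c],[Q[...,1],Q[...,0]],order=1) for c in range(3))/3
    gr=np.abs(np.gradient(pr,axis=1)); k=t[gr.argmax(1)]
    return k,nn
def mask(n):
    h=cv2.cvtColor(G[n].astype(np.uint8),cv2.COLOR_BGR2HSV);m=cv2.inRange(h,(15,90,90),(32,255,255))
    P=proj(n,W(p,[sh(p[3],s) for s in(np.linspace(40 if n=="top" else 130,272,60))]));z=np.zeros_like(m)
    cv2.polylines(z,[P.astype(int)],False,255,13); m&=z; y,x=np.nonzero(m); return np.c_[x,y].astype(float)
p=np.load("p.npy")
for it,h in enumerate([4,3,2.5,2]):
    tg=[(n,A,B)+snap(n,A,B,h) for n,A,B in L]
    p0=p.copy(); ms=[]
    for n in("top","side"):
        M=mask(n);vx,vy,x0,y0=cv2.fitLine(M.astype(np.float32),cv2.DIST_HUBER,0,.01,.01).ravel();ms.append((n,np.array([-vy,vx]),np.array([x0,y0])))
    tipo=[]
    def res(q):
        r=[]
        for n,A,B,k,nn in tg:
            S=np.linspace(A,B,40);r.append((((proj(n,W(q,S))-proj(n,W(p0,S)))@nn)-k)/6)
        for n,nn,c in ms:
            P=proj(n,W(q,[sh(q[3],s) for s in((60,160,260) if n=="top" else (150,200,260))]));r.append((P-c)@nn)
        return np.concatenate(r)
    p[:4]=least_squares(lambda v:res(np.r_[v,p[4]]),p[:4],x_scale=[10,10,.1,.1],loss='soft_l1',f_scale=.1).x
    print(p.round(4),[(round(float(np.median(k)),2),round(float(k.std()),2)) for *_,k,_ in tg])
r=res(p);print("final",[r[i*40:(i+1)*40].mean().round(3)*6 for i in range(6)],r[240:].round(2))
np.save("p.npy",p)
print("tip",W(p,sh(p[3],280)).round(1),proj("top",W(p,[sh(p[3],280)])),proj("side",W(p,[sh(p[3],280)])),"pivot",W(p,[0,100,91]),"clip",W(p,[0,-90,91]))
E
python3 fit2.py
```

```text
[ 6.346537e+02 -1.204800e+00  8.100000e-02  7.051000e-01 -2.595328e+02] [(-0.5, 0.23), (-1.5, 0.18), (-1.75, 1.63), (-3.0, 2.47), (0.25, 1.49), (-0.12, 1.27)]
[ 6.353114e+02 -7.239000e-01  8.300000e-02  7.077000e-01 -2.595328e+02] [(0.5, 0.25), (-0.5, 0.2), (-1.0, 1.41), (-2.5, 1.58), (-0.5, 0.78), (0.38, 1.0)]
[ 6.349573e+02 -8.249000e-01  8.250000e-02  7.063000e-01 -2.595328e+02] [(0.5, 0.25), (-0.5, 0.16), (-0.75, 1.47), (-2.12, 1.6), (-0.75, 0.38), (0.38, 0.92)]
[ 6.342759e+02 -1.524500e+00  7.840000e-02  7.029000e-01 -2.595328e+02] [(0.5, 0.25), (-0.5, 0.17), (-0.75, 1.39), (0.25, 0.96), (-0.5, 0.3), (0.38, 0.83)]
final [np.float64(-0.43799999999999994), np.float64(0.48), np.float64(0.5940000000000001), np.float64(0.084), np.float64(0.33), np.float64(-0.17400000000000002)] [-0.97 -0.51 -0.05 -0.01 -0.32 -0.69]
tip [[ 462.7 -129.    91. ]] [[322.72287173 257.20117505]] [[231.46155073 229.52046111]] pivot [[626.44461896  98.16842079  91.        ]] clip [[641.32401318 -91.24806114  91.        ]]
```

>>> carry_out:
  grip: [1,1,1,1,1]
  linear:
    - [-0.1,0,0]
    - [-0.1,0,0]
    - [-0.1,0,0]
    - [-0.1,0,0]
    - [-0.1,0,0]
  turn: [0,0,0,0,0]

```text
t: 0.6
eef_pos: [159.7, 603.7, 480.6]
tcp_rot: [-1.692, 1.571, -1.951]
ft_force: [-0.0, 0.8, 0.4]
opening: 0.638
```

Run:
```python
from h import *
from scipy.spatial.transform import Rotation as R
s=env.state();print(s['t'],s['joints'].round(3),s['eef_pos'].round(1));print(R.from_euler('xyz',s['tcp_rot']).as_matrix().round(3))
for n in("side",):
    i=cv2.imread("pics/side0.png")[0:100,190:300];cv2.imwrite("pics/g.png",cv2.resize(i,None,fx=5,fy=5,interpolation=cv2.INTER_CUBIC))
```

```text
0.6 [ 1.206  0.362  1.121  0.     1.659 -0.106] [159.7 603.7 480.6]
[[-0.     0.256  0.967]
 [-0.     0.967 -0.256]
 [-1.    -0.    -0.   ]]
```

View pics/g.png

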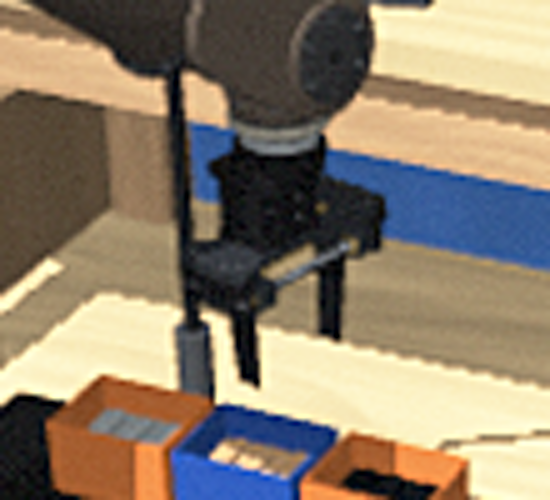

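The gripper body is 180 mm along the jaw direction, so an upright hand cannot get under the beam. The interface only turns about the tool's x. I'll check in free air whether the reach limit lets the hand lean.

>>> carry_out:
  grip: [1,1,1,1,1]
  linear:
    - [-0.1,0,0]
    - [-0.1,0,0]
    - [-0.1,0,0]
    - [-0.1,0,0]
    - [-0.1,0,0]
  turn: [0,0,0,0,0]

```text
t: 1.1
eef_pos: [161.0, 607.0, 699.1]
tcp_rot: [1.476, 1.567, 1.217]
ft_force: [0.4, 0.4, 0.8]
opening: 0.216
```

>>> carry_out:
  grip: [1,1,1,1,1]
  linear:
    - [-0.1,0,0]
    - [-0.1,0,0]
    - [-0.1,0,0]
    - [-0.1,0,0]
    - [-0.1,0,0]
  turn: [0,0,0,0,0]

```text
t: 1.6
eef_pos: [135.8, 511.2, 798.6]
tcp_rot: [1.571, 1.5, 1.312]
ft_force: [-0.6, -0.5, 0.2]
opening: 0.007
```

Run:
```python
from h import *
s=env.state();print(s['t'],s['joints'].round(3),s['eef_pos'].round(1),s['tcp_rot'])
```

```text
1.6 [ 1.182  0.469  0.048  0.017  2.553 -0.116] [135.8 511.2 798.6] [1.57097603 1.49954668 1.31226574]
```

>>> carry_out:
  grip: [1,1,1]
  linear:
    - [0.1,0,0]
    - [0.1,0,0]
    - [0.1,0,0]
  turn: [0,0,0]

```text
t: 1.9
eef_pos: [140.0, 524.1, 715.1]
tcp_rot: [1.574, 1.498, 1.315]
ft_force: [0.5, 2.3, 1.0]
opening: 0.006
```

```bash
cat >> h.py <<'E'
from scipy.spatial.transform import Rotation as Ro
def st(tgt=None,n=5):
    s=env.state();M=Ro.from_euler('xyz',s['tcp_rot']).as_matrix()
    print("t",round(s['t'],2),"q",s['joints'].round(3),"pos",s['eef_pos'].round(1),"F",s['ft_force'].round(1));print(M.round(3))
    if tgt is not None: print("per-row",(M.T@(np.array(tgt)-s['eef_pos'])/500/n).round(4),"x",n)
    return s,M
E
python3 -c "
from h import *
st([640,50,600],14)"
```

```text
t 1.9 q [ 1.183  0.285  0.641  0.011  2.143 -0.122] pos [140.  524.1 715.1] F [0.5 2.3 1. ]
[[ 0.019  0.256  0.967]
 [ 0.071  0.964 -0.256]
 [-0.997  0.073 -0.   ]]
per-row [ 0.0129 -0.0482  0.0864] x 14
```

>>> carry_out:
  grip: [1,1,1,1,1]
  linear:
    - [0.013,-0.048,0.086]
    - [0.013,-0.048,0.086]
    - [0.013,-0.048,0.086]
    - [0.013,-0.048,0.086]
    - [0.013,-0.048,0.086]
  turn: [0,0,0,0,0]

```text
t: 2.4
eef_pos: [318.7, 354.4, 674.4]
tcp_rot: [1.579, 1.5, 1.32]
ft_force: [0.8, 0.8, 0.2]
opening: 0.004
```

>>> carry_out:
  grip: [1,1,1,1,1]
  linear:
    - [0.013,-0.048,0.086]
    - [0.013,-0.048,0.086]
    - [0.013,-0.048,0.086]
    - [0.013,-0.048,0.086]
    - [0.013,-0.048,0.086]
  turn: [0,0,0,0,0]

```text
t: 2.9
eef_pos: [496.7, 185.7, 633.3]
tcp_rot: [1.582, 1.5, 1.322]
ft_force: [0.7, 0.6, 0.1]
opening: 0.004
```

>>> carry_out:
  grip: [1,1,1,1,1]
  linear:
    - [0.013,-0.048,0.086]
    - [0.013,-0.048,0.086]
    - [0.013,-0.048,0.086]
    - [0.013,-0.048,0.086]
    - [0,0,0]
  turn: [0,0,0,0,-0.04]

```text
t: 3.4
eef_pos: [641.9, 48.5, 595.5]
tcp_rot: [1.559, 1.501, 1.422]
ft_force: [0.2, 0.1, -0.6]
opening: 0.005
```

>>> carry_out:
  grip: [1,1,1,1,1]
  linear:
    - [0,0,0]
    - [0,0,0]
    - [-0.1,0,0]
    - [-0.1,0,0]
    - [-0.1,0,0]
  turn: [-0.04,-0.03,0,0,0]

```text
t: 3.9
eef_pos: [633.8, 45.0, 709.9]
tcp_rot: [1.179, 1.496, 1.265]
ft_force: [1.2, 0.0, 0.7]
opening: 0.004
```

```bash
python3 -c "
from h import *
st()"
```

```text
t 3.9 q [-0.063  0.576  0.152  0.107  2.393 -1.64 ] pos [633.8  45.  709.9] F [1.2 0.  0.7]
[[ 0.022 -0.087  0.996]
 [ 0.071  0.994  0.085]
 [-0.997  0.069  0.029]]
```

>>> carry_out:
  grip: [1,1,1,1,1]
  linear:
    - [-0.06,0,0.08]
    - [-0.06,0,0.08]
    - [-0.06,0,0.08]
    - [-0.06,0,0.08]
    - [-0.06,0,0.08]
  turn: [0,0,0,0,0]

```text
t: 4.4
eef_pos: [681.7, 44.6, 704.0]
tcp_rot: [0.47, 1.41, 0.552]
ft_force: [-0.5, -0.0, -0.3]
opening: 0.003
```

>>> carry_out:
  grip: [1,1,1,1,1]
  linear:
    - [-0.06,0,0.08]
    - [-0.06,0,0.08]
    - [-0.06,0,0.08]
    - [-0.06,0,0.08]
    - [-0.06,0,0.08]
  turn: [0,0,0,0,0]

```text
t: 4.9
eef_pos: [706.4, 41.2, 715.7]
tcp_rot: [0.282, 1.294, 0.36]
ft_force: [-0.2, -0.2, 0.1]
opening: 0.004
```

```bash
python3 -c "
from h import *
st()"
```

```text
t 4.9 q [-0.077  0.63   0.048  0.144  2.206 -1.625] pos [706.4  41.2 715.7] F [-0.2 -0.2  0.1]
[[ 0.256 -0.087  0.963]
 [ 0.096  0.993  0.065]
 [-0.962  0.076  0.262]]
```

>>> carry_out:
  grip: [1,1,1,1,1]
  linear:
    - [-0.06,0,0.08]
    - [-0.06,0,0.08]
    - [-0.06,0,0.08]
    - [-0.06,0,0.08]
    - [-0.06,0,0.08]
  turn: [0,0,0,0,0]

```text
t: 5.4
eef_pos: [712.3, 35.5, 748.0]
tcp_rot: [0.2, 1.165, 0.273]
ft_force: [-0.6, 0.6, -0.2]
opening: 0.006
```

>>> carry_out:
  grip: [1,1,1,1,1]
  linear:
    - [-0.06,0,0.08]
    - [-0.06,0,0.08]
    - [-0.06,0,0.08]
    - [-0.06,0,0.08]
    - [-0.06,0,0.08]
  turn: [0,0,0,0,0]

```text
t: 5.9
eef_pos: [700.6, 27.6, 795.4]
tcp_rot: [0.157, 1.031, 0.225]
ft_force: [0.7, -1.0, 0.1]
opening: 0.002
```

```bash
python3 -c "
from h import *
st()"
```

```text
t 5.9 q [-0.119  0.542  0.048  0.194  2.03  -1.624] pos [700.6  27.6 795.4] F [ 0.7 -1.   0.1]
[[ 0.501 -0.089  0.861]
 [ 0.115  0.993  0.036]
 [-0.858  0.08   0.508]]
```

>>> carry_out:
  grip: [1,1,1,1,1]
  linear:
    - [-0.06,0,0.08]
    - [-0.06,0,0.08]
    - [-0.06,0,0.08]
    - [-0.06,0,0.08]
    - [-0.06,0,0.08]
  turn: [0,0,0,0,0]

```text
t: 6.4
eef_pos: [671.8, 17.8, 852.8]
tcp_rot: [0.131, 0.895, 0.193]
ft_force: [-0.1, -0.3, -0.2]
opening: 0.008
```

```bash
python3 -c "
from h import *
s,M=st([560,-60,500],7)
p=np.load('p.npy')
print('push pts',[W(p,sh(p[3],r)).round(0).tolist() for r in (235,245,255)])
# bystanders by top pixels at height z
def bp(u,v,z):
    i=cams.camera_info('top');A=i['view'];d=A[:3,:3].T@np.array([(u-i['cx'])/i['fx'],(v-i['cy'])/i['fy'],1]);c=-A[:3,:3].T@A[:3,3];return (c+d*(z-c[2])/d[2]).round(0)
print('offcut',bp(358,256,74),'puck',bp(249,249,77))"
```

```text
t 6.4 q [-0.154  0.473  0.048  0.233  1.964 -1.624] pos [671.8  17.8 852.8] F [-0.1 -0.3 -0.2]
[[ 0.614 -0.09   0.784]
 [ 0.12   0.993  0.02 ]
 [-0.78   0.082  0.62 ]]
per-row [ 0.0564 -0.0275 -0.088 ] x 7
push pts [[[489.0, -92.0, 91.0]], [[483.0, -101.0, 91.0]], [[477.0, -109.0, 91.0]]]
offcut [ 466. -236.   74.] puck [492.  90.  77.]
```

```bash
cat > kin.py <<'E'
from h import *
D=np.array([[.4915,1.5594,1.0917,624.8,228.1],[.362,1.121,1.659,624.5,480.6],[.469,.048,2.553,529,798.6],[.285,.641,2.143,542.5,715.1],[.576,.152,2.393,635.4,709.9],[.63,.048,2.206,707.6,715.7],[.542,.048,2.03,701,795.4],[.473,.048,1.964,672,852.8]])
s=np.sin;c=np.cos
A=[];b=[]
for q2,q3,q5,R,z in D:
    f=q2+q3;g=f+q5
    A+=[[1,0,s(q2),s(f),c(f),s(g)],[0,1,c(q2),c(f),-s(f),c(g)]];b+=[R,z]
k,r,_,_=np.linalg.lstsq(np.array(A),np.array(b),rcond=None)
if __name__=="__main__":
    print("c0,h,a,b,e,d",k.round(1),"rms",np.sqrt(r/16))
    for R,z in [(445,92),(445,200),(480,92),(520,92),(520,300),(600,92),(665,92)]:
        def f(q):
            F=q[0]+q[1];G=F+q[2]
            return np.array([k[0]+k[2]*s(q[0])+k[3]*s(F)+k[4]*c(F)+k[5]*s(G)-R,k[1]+k[2]*c(q[0])+k[3]*c(F)-k[4]*s(F)+k[5]*c(G)-z,(G-np.pi+.68)*500])
        o=least_squares(f,[.3,1.8,.8],bounds=([-.84,.05,.06],[2.19,2.79,2.93]));print(R,z,o.x.round(2),np.abs(o.fun).max().round(1))
E
python3 kin.py
```

```text
c0,h,a,b,e,d [  3.3 200.7 586.3 411.7  44.1 260.4] rms [0.59522651]
445 92 [0.25 2.31 0.06] 83.7
445 200 [0.11 2.34 0.06] 27.9
480 92 [0.31 2.25 0.06] 76.6
520 92 [0.38 2.17 0.06] 72.3
520 300 [0.09 2.13 0.25] 0.0
600 92 [0.49 2.03 0.06] 58.6
665 92 [0.58 1.91 0.06] 43.6
```

```bash
cat > ik.py <<'E'
from kin import *
k=list(k)
def fk(q):
    E=Ro.from_euler
    A=E('z',q[0]);F=A*E('y',q[1]+q[2]);G=F*E('z',q[3])*E('y',q[4])*E('z',q[5])
    p=A.apply([k[0],0,k[1]])+(A*E('y',q[1])).apply([0,0,k[2]])+F.apply([k[4],0,k[3]])+G.apply([0,0,k[5]])
    return p,G.as_matrix()
s0=env.state();M0=Ro.from_euler('xyz',s0['tcp_rot']).as_matrix();p0,G0=fk(s0['joints']);C=G0.T@M0
lo=np.array([-3.1,-.84,.05,-1.13,.06,-2.69]);hi=np.array([3.1,2.19,2.79,4.28,2.93,2.69])
def ik(pos,M,g):
    def f(q):
        p,G=fk(q);return np.r_[p-pos,300*Ro.from_matrix((G@C).T@M).as_rotvec()]
    o=least_squares(f,np.clip(g,lo+.01,hi-.01),bounds=(lo,hi));return o.x,np.abs(o.fun).max()
if __name__=="__main__":
    print("fk err",(p0-s0['eef_pos']).round(1));print(C.round(2))
    F=M0@Ro.from_euler('x',np.pi).as_matrix()
    for name,M in(("asis",M0),("flip",F)):
        g=s0['joints'].copy()
        if name=="flip":g[5]+=np.pi
        for P in[(671,18,800),(560,-30,500),(500,-60,300),(440,-70,200),(440,-70,95),(500,-110,95),(600,-145,95),(635,-145,95)]:
            g,e=ik(np.array(P),M,g);print(name,P,g.round(2),round(e,1))
E
python3 ik.py
```

```text
fk err [ -4.4 -65.5   1.6]
[[-0. -1. -0.]
 [-0.  0. -1.]
 [ 1. -0. -0.]]
asis (671, 18, 800) [-0.03  0.3   0.54  0.14  1.64 -1.6 ] 0.0
asis (560, -30, 500) [-0.15 -0.01  1.67  0.29  0.85 -1.91] 0.0
asis (500, -60, 300) [-0.26  0.08  2.14  0.76  0.41 -2.52] 0.0
asis (440, -70, 200) [-0.26  0.14  2.3   0.9   0.26 -2.69] 30.4
asis (440, -70, 95) [-0.19  0.33  2.31  0.93  0.12 -2.69] 70.5
asis (500, -110, 95) [-0.27  0.42  2.18  0.88  0.19 -2.69] 66.1
asis (600, -145, 95) [-0.3   0.54  1.97  0.86  0.26 -2.69] 51.5
asis (635, -145, 95) [-0.29  0.58  1.9   0.87  0.27 -2.69] 44.8
flip (671, 18, 800) [-0.03  0.3   0.54  0.14  1.64  1.54] 0.0
flip (560, -30, 500) [-0.15 -0.01  1.67  0.29  0.85  1.24] 0.0
flip (500, -60, 300) [-0.26  0.08  2.14  0.76  0.41  0.62] 0.0
flip (440, -70, 200) [-0.35  0.2   2.39  1.7   0.33 -0.44] 0.0
flip (440, -70, 95) [-0.35  0.51  2.5   2.5   0.57 -1.32] 0.0
flip (500, -110, 95) [-0.39  0.53  2.34  2.27  0.47 -1.1 ] 0.0
flip (600, -145, 95) [-0.38  0.59  2.09  1.92  0.37 -0.71] 0.0
flip (635, -145, 95) [-0.36  0.62  2.01  1.82  0.34 -0.57] 0.0
```

```bash
sed -i 's/^s=np.sin/D[:,3]=np.sqrt(D[:,3]**2-66.4**2)\ns=np.sin/' kin.py; sed -i 's/A.apply(\[k\[0\],0,k\[1\]\])/A.apply([k[0],66.4,k[1]])/' ik.py; python3 ik.py
```

```text
fk err [2.7 0.9 1.8]
[[-0. -1. -0.]
 [-0.  0. -1.]
 [ 1. -0. -0.]]
asis (671, 18, 800) [-0.16  0.3   0.55  0.22  1.65 -1.7 ] 0.0
asis (560, -30, 500) [-0.32 -0.01  1.68  0.4   0.9  -2.11] 0.0
asis (500, -60, 300) [-0.44  0.07  2.13  0.8   0.52 -2.69] 4.3
asis (440, -70, 200) [-0.42  0.13  2.28  0.78  0.36 -2.69] 41.3
asis (440, -70, 95) [-0.35  0.33  2.3   0.81  0.19 -2.69] 78.5
asis (500, -110, 95) [-0.4   0.42  2.16  0.77  0.25 -2.69] 74.0
asis (600, -145, 95) [-0.42  0.54  1.95  0.78  0.32 -2.69] 59.1
asis (635, -145, 95) [-0.4   0.58  1.89  0.79  0.33 -2.69] 52.3
flip (671, 18, 800) [-0.16  0.3   0.55  0.22  1.65  1.44] 0.0
flip (560, -30, 500) [-0.32 -0.01  1.68  0.4   0.9   1.03] 0.0
flip (500, -60, 300) [-0.45  0.07  2.14  0.86  0.52  0.38] 0.0
flip (440, -70, 200) [-0.57  0.19  2.4   1.51  0.45 -0.44] 0.0
flip (440, -70, 95) [-0.57  0.51  2.52  2.26  0.6  -1.3 ] 0.0
flip (500, -110, 95) [-0.58  0.53  2.35  2.05  0.51 -1.06] 0.0
flip (600, -145, 95) [-0.52  0.59  2.09  1.76  0.43 -0.68] 0.0
flip (635, -145, 95) [-0.49  0.62  2.01  1.68  0.41 -0.55] 0.0
```

The forearm must flip: a half turn about tool x first, so the last joint stays in range, then go down.

>>> carry_out:
  grip: [1,1,1,1,1]
  linear:
    - [0.056,-0.028,-0.076]
    - [0.056,-0.028,-0.076]
    - [0.056,-0.028,-0.076]
    - [0.056,-0.028,-0.076]
    - [0,0,0]
  turn: [0,0,0,0,0.045]

```text
t: 6.9
eef_pos: [650.2, -11.7, 734.7]
tcp_rot: [0.288, 0.912, 0.208]
ft_force: [0.4, -0.6, 0.7]
opening: 0.001
```

>>> carry_out:
  grip: [1,1,1,1,1]
  linear:
    - [0,0,0]
    - [0,0,0]
    - [0,0,0]
    - [0,0,0]
    - [0,0,0]
  turn: [0.045,0.045,0.045,0.045,0.045]

```text
t: 7.4
eef_pos: [651.4, -10.9, 745.5]
tcp_rot: [0.989, 0.895, 0.201]
ft_force: [0.2, 0.6, 1.0]
opening: 0.001
```

>>> carry_out:
  grip: [1,1,1,1,1]
  linear:
    - [0,0,0]
    - [0,0,0]
    - [0,0,0]
    - [0,0,0]
    - [0,0,0]
  turn: [0.045,0.045,0.045,0.045,0.045]

```text
t: 7.9
eef_pos: [651.4, -10.9, 745.4]
tcp_rot: [1.696, 0.895, 0.201]
ft_force: [-0.4, 0.6, -0.1]
opening: 0.004
```

>>> carry_out:
  grip: [1,1,1,1,1]
  linear:
    - [0,0,0]
    - [0,0,0]
    - [0,0,0]
    - [0,0,0]
    - [0,0,0]
  turn: [0.045,0.045,0.045,0.045,0.045]

```text
t: 8.4
eef_pos: [651.4, -10.9, 745.5]
tcp_rot: [2.403, 0.895, 0.201]
ft_force: [0.5, 0.8, 0.5]
opening: 0.008
```

>>> carry_out:
  grip: [1,1,1,1,1]
  linear:
    - [0,0,0]
    - [0,0,0]
    - [0,0,0]
    - [0,0,0]
    - [0,0,0]
  turn: [0.045,0.045,0.045,0.045,0.045]

```text
t: 8.9
eef_pos: [651.4, -10.9, 745.5]
tcp_rot: [3.11, 0.895, 0.201]
ft_force: [-0.1, -0.0, 0.2]
opening: 0.007
```

```bash
python3 -c "
from h import *
st([480,-45,300],10)"
```

```text
t 8.9 q [-0.22   0.2    0.83   0.259  1.484  1.18 ] pos [651.4 -10.9 745.5] F [-0.1 -0.   0.2]
[[ 0.613  0.223 -0.758]
 [ 0.125 -0.975 -0.186]
 [-0.78   0.02  -0.625]]
per-row [ 0.0477 -0.0028  0.0829] x 10
```

>>> carry_out:
  grip: [1,1,1,1,1]
  linear:
    - [0,0,0]
    - [0,0,0]
    - [0.048,0.011,0.082]
    - [0.048,0.011,0.082]
    - [0.048,0.011,0.082]
  turn: [0.026,0.026,0,0,0]

```text
t: 9.4
eef_pos: [599.7, -22.2, 609.8]
tcp_rot: [-3.016, 0.895, 0.2]
ft_force: [1.4, -0.5, -0.3]
opening: -0.003
```

>>> carry_out:
  grip: [1,1,1,1,1]
  linear:
    - [0.048,0.011,0.082]
    - [0.048,0.011,0.082]
    - [0.048,0.011,0.082]
    - [0.048,0.011,0.082]
    - [0.048,0.011,0.082]
  turn: [0,0,0,0,0]

```text
t: 9.9
eef_pos: [515.1, -41.0, 387.3]
tcp_rot: [-3.017, 0.895, 0.198]
ft_force: [1.4, -0.2, -0.9]
opening: 0.004
```

```bash
python3 -c "
from h import *
st([435,-60,200],5)"
```

```text
t 9.9 q [-0.383 -0.01   1.968  0.579  0.679  0.751] pos [515.1 -41.  387.3] F [ 1.4 -0.2 -0.9]
[[ 0.613  0.101 -0.783]
 [ 0.123 -0.992 -0.031]
 [-0.78  -0.077 -0.621]]
per-row [0.0379 0.0101 0.0719] x 5
```

>>> carry_out:
  grip: [1,1,1,1,1]
  linear:
    - [0.038,0.01,0.072]
    - [0.038,0.01,0.072]
    - [0.038,0.01,0.072]
    - [0.038,0.01,0.072]
    - [0.038,0.01,0.072]
  turn: [0,0,0,0,0]

```text
t: 10.4
eef_pos: [446.8, -56.4, 223.6]
tcp_rot: [-3.01, 0.892, 0.208]
ft_force: [1.5, -0.4, 0.7]
opening: 0.005
```

```bash
python3 -c "
from h import *
st([432,-68,97],5)
a=cams.read_camera('top');cv2.imwrite('pics/t1.png',a);b=cams.read_camera('side');cv2.imwrite('pics/s1.png',b)
k=lambda im,x,y:cv2.resize(im[y:y+200,x:x+260],None,fx=1.5,fy=1.5,interpolation=cv2.INTER_CUBIC)
cv2.imwrite('pics/v1.png',np.hstack([k(a,155,160),k(b,130,120)]))"
```

```text
t 10.4 q [-0.522  0.138  2.355  1.342  0.444 -0.225] pos [446.8 -56.4 223.6] F [ 1.5 -0.4  0.7]
[[ 0.614  0.105 -0.782]
 [ 0.13  -0.991 -0.032]
 [-0.778 -0.082 -0.622]]
per-row [0.0352 0.0082 0.0363] x 5
```

View pics/v1.png

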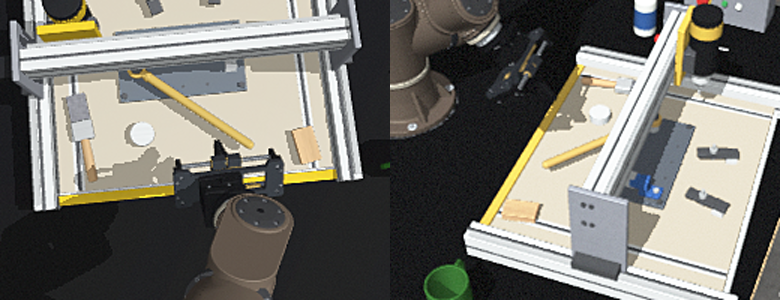

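The hand (leaned 39°) is just short of the lever and clear of everything. I'll lower it to shank height.

>>> carry_out:
  grip: [1,1,1,1,1]
  linear:
    - [0.035,0.008,0.036]
    - [0.035,0.008,0.036]
    - [0.035,0.008,0.036]
    - [0.035,0.008,0.036]
    - [0.035,0.008,0.036]
  turn: [0,0,0,0,0]

```text
t: 11.0
eef_pos: [435.5, -66.8, 103.3]
tcp_rot: [-3.007, 0.888, 0.213]
ft_force: [-0.2, -0.8, -0.4]
opening: 0.006
```

```bash
python3 -c "
from h import *
s,M=st([475,-95,97],2)
p=np.load('p.npy');c,q=np.cos(p[2]),np.sin(p[2])
print('router xyz',(np.array([[c,q,0],[-q,c,0],[0,0,1]])@(s['eef_pos']-[p[0],p[1],0])).round(1))"
```

```text
t 11.0 q [-0.577  0.483  2.519  2.21   0.592 -1.259] pos [435.5 -66.8 103.3] F [-0.2 -0.8 -0.4]
[[ 0.617  0.108 -0.78 ]
 [ 0.133 -0.991 -0.031]
 [-0.776 -0.085 -0.625]]
per-row [ 0.0255  0.0327 -0.026 ] x 2
router xyz [-203.3  -49.5  103.3]
```

```bash
cat > way.py <<'E'
from h import *
import sys
p=np.load('p.npy')
s,M=st(); c,q=np.cos(p[2]),np.sin(p[2]);Q=np.array([[c,-q,0],[q,c,0],[0,0,1]])
P=Q.T@(s['eef_pos']-[p[0],p[1],0]);print("router",P.round(1),"F router",(Q.T@s['ft_force']).round(1))
print("unit 10mm router x:",(M.T@Q@[10,0,0]/500).round(4)," y:",(M.T@Q@[0,10,0]/500).round(4)," z:",(M.T@Q@[0,0,10]/500).round(4))
for a in sys.argv[1:]:
    x=np.array([float(v) for v in a.split(',')]);print(a,(M.T@Q@(x-P)/500).round(4),np.linalg.norm(x-P).round(0));P=x
E
python3 way.py -185,-57,97 -160,-70,97 -134,-90,97 -102,-106,97 -69,-122,97 -52,-132,97
```

```text
t 11.0 q [-0.577  0.483  2.519  2.21   0.592 -1.259] pos [435.5 -66.8 103.3] F [-0.2 -0.8 -0.4]
[[ 0.617  0.108 -0.78 ]
 [ 0.133 -0.991 -0.031]
 [-0.776 -0.085 -0.625]]
router [-203.3  -49.5  103.3] F router [-0.3 -0.8 -0.4]
unit 10mm router x: [ 0.0125  0.0006 -0.0156]  y: [ 0.0017 -0.0199  0.0006]  z: [-0.0155 -0.0017 -0.0125]
-185,-57,97 [ 0.0314  0.0171 -0.021 ] 21.0
-160,-70,97 [ 0.0291  0.0274 -0.0398] 28.0
-134,-90,97 [ 0.0291  0.0414 -0.0417] 33.0
-102,-106,97 [ 0.0373  0.0338 -0.0509] 36.0
-69,-122,97 [ 0.0386  0.0338 -0.0524] 37.0
-52,-132,97 [ 0.0196  0.0209 -0.0271] 20.0
```

>>> carry_out:
  grip: [1,1,1,1,1]
  linear:
    - [0.031,0.017,-0.021]
    - [0.015,0.014,-0.02]
    - [0.015,0.014,-0.02]
    - [0.015,0.02,-0.021]
    - [0.015,0.02,-0.021]
  turn: [0,0,0,0,0]

```text
t: 11.5
eef_pos: [508.8, -100.9, 97.3]
tcp_rot: [-3.005, 0.889, 0.215]
ft_force: [0.4, 1.0, -1.1]
opening: 0.005
```

```bash
python3 way.py -102,-106,97 -69,-122,97 -52,-132,97
```

```text
t 11.5 q [-0.546  0.527  2.329  2.037  0.509 -1.023] pos [ 508.8 -100.9   97.3] F [ 0.4  1.  -1.1]
[[ 0.616  0.108 -0.78 ]
 [ 0.135 -0.99  -0.031]
 [-0.776 -0.086 -0.625]]
router [-132.9  -89.3   97.3] F router [ 0.5  1.  -1.1]
unit 10mm router x: [ 0.0125  0.0006 -0.0156]  y: [ 0.0017 -0.0199  0.0006]  z: [-0.0155 -0.0017 -0.0125]
-102,-106,97 [ 0.0362  0.0352 -0.0489] 35.0
-69,-122,97 [ 0.0385  0.0339 -0.0525] 37.0
-52,-132,97 [ 0.0195  0.0209 -0.0271] 20.0
```

>>> carry_out:
  grip: [1,1,1,1,1]
  linear:
    - [0.018,0.018,-0.024]
    - [0.018,0.018,-0.024]
    - [0.019,0.017,-0.026]
    - [0.019,0.017,-0.026]
    - [0.02,0.021,-0.027]
  turn: [0,0,0,0,0]

```text
t: 12.0
eef_pos: [592.1, -137.6, 96.8]
tcp_rot: [-3.006, 0.889, 0.214]
ft_force: [-0.4, -0.5, 0.4]
opening: 0.007
```

```bash
python3 way.py; python3 -c "
from h import *
a=cams.read_camera('top');cv2.imwrite('pics/t2.png',a);b=cams.read_camera('side');cv2.imwrite('pics/s2.png',b)
k=lambda im,x,y:cv2.resize(im[y:y+160,x:x+160],None,fx=2.5,fy=2.5,interpolation=cv2.INTER_CUBIC)
cv2.imwrite('pics/v2.png',np.hstack([k(a,220,165),k(b,200,170)]))"
```

```text
t 12.0 q [-0.52   0.583  2.112  1.774  0.445 -0.7  ] pos [ 592.1 -137.6   96.8] F [-0.4 -0.5  0.4]
[[ 0.616  0.108 -0.781]
 [ 0.134 -0.99  -0.031]
 [-0.777 -0.085 -0.624]]
router [ -52.7 -132.4   96.8] F router [-0.4 -0.5  0.4]
unit 10mm router x: [ 0.0125  0.0006 -0.0156]  y: [ 0.0017 -0.0199  0.0006]  z: [-0.0155 -0.0017 -0.0125]
```

View pics/v2.png

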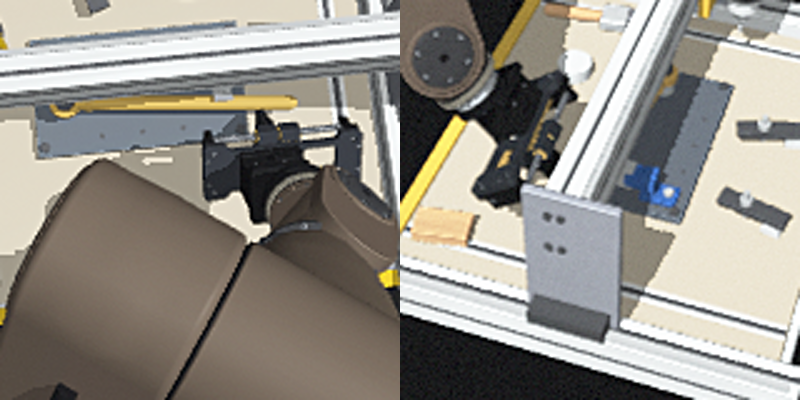

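>>> carry_out:
  grip: [1,1,1,1]
  linear:
    - [0.0025,0,-0.0031]
    - [0.0025,0,-0.0031]
    - [0.0025,0,-0.0031]
    - [0.0025,0,-0.0031]
  turn: [0,0,0,0]

```text
t: 12.5
eef_pos: [597.2, -136.5, 94.8]
tcp_rot: [-3.006, 0.893, 0.214]
ft_force: [-13.0, -1.9, 7.2]
opening: 0.007
```

>>> carry_out:
  grip: [1,1]
  linear:
    - [0.0025,0,-0.0031]
    - [0.0025,0,-0.0031]
  turn: [0,0]

```text
t: 12.7
eef_pos: [601.1, -136.4, 94.8]
tcp_rot: [-3.006, 0.893, 0.213]
ft_force: [-10.8, -3.8, 5.8]
opening: 0.004
```

>>> carry_out:
  grip: [1,1]
  linear:
    - [0.0025,0,-0.0031]
    - [0,0,0]
  turn: [0,0]

```text
t: 12.9
eef_pos: [603.6, -136.3, 94.9]
tcp_rot: [-3.007, 0.892, 0.213]
ft_force: [-4.4, -2.9, 2.4]
opening: 0.006
```

>>> carry_out:
  grip: [1,1]
  linear:
    - [0.0025,0,-0.0031]
    - [0,0,0]
  turn: [0,0]

```text
t: 13.1
eef_pos: [605.7, -136.0, 94.9]
tcp_rot: [-3.006, 0.892, 0.213]
ft_force: [-2.7, -2.5, 1.4]
opening: 0.004
```

>>> carry_out:
  grip: [1,1]
  linear:
    - [0.0013,0,-0.0016]
    - [0,0,0]
  turn: [0,0]

```text
t: 13.3
eef_pos: [607.0, -135.7, 94.8]
tcp_rot: [-3.006, 0.892, 0.214]
ft_force: [-2.2, -1.9, 0.2]
opening: 0.005
```

>>> carry_out:
  grip: [1,1]
  linear:
    - [0.0013,0,-0.0016]
    - [0,0,0]
  turn: [0,0]

```text
t: 13.5
eef_pos: [608.3, -135.3, 94.9]
tcp_rot: [-3.006, 0.891, 0.215]
ft_force: [-0.2, -0.2, -0.1]
opening: 0.006
```

>>> carry_out:
  grip: [1,1,1]
  linear:
    - [0.0025,0,-0.0031]
    - [0.0025,0,-0.0031]
    - [0,0,0]
  turn: [0,0,0]

```text
t: 13.8
eef_pos: [612.2, -134.9, 94.8]
tcp_rot: [-3.006, 0.892, 0.214]
ft_force: [-2.5, -1.2, 0.9]
opening: 0.007
```

>>> carry_out:
  grip: [1,1]
  linear:
    - [0.0025,0,-0.0031]
    - [0,0,0]
  turn: [0,0]

```text
t: 14.0
eef_pos: [613.1, -134.8, 94.5]
tcp_rot: [-3.006, 0.893, 0.214]
ft_force: [-10.9, -1.7, 5.3]
opening: 0.005
```

```bash
python3 way.py; python3 -c "
from h import *
a=cams.read_camera('top');cv2.imwrite('pics/t3.png',a);b=cams.read_camera('side');cv2.imwrite('pics/s3.png',b)
k=lambda im,x,y,w,f:cv2.resize(im[y:y+w,x:x+w],None,fx=f,fy=f,interpolation=cv2.INTER_CUBIC)
cv2.imwrite('pics/v3.png',np.hstack([k(a,220,165,130,3),k(b,250,170,65,6)]))"
```

```text
t 14.0 q [-0.492  0.601  2.067  1.739  0.425 -0.635] pos [ 613.1 -134.8   94.5] F [-10.9  -1.7   5.3]
[[ 0.613  0.108 -0.783]
 [ 0.133 -0.991 -0.032]
 [-0.779 -0.085 -0.621]]
router [ -31.5 -131.2   94.5] F router [-11.   -0.8   5.3]
unit 10mm router x: [ 0.0124  0.0006 -0.0157]  y: [ 0.0017 -0.0199  0.0006]  z: [-0.0156 -0.0017 -0.0124]
```

View pics/v3.png

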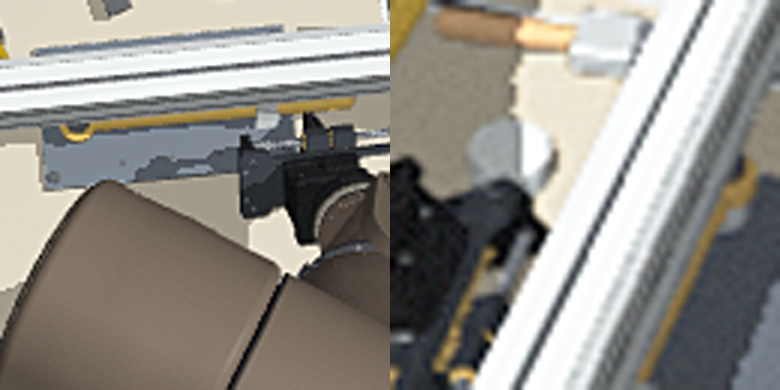

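>>> carry_out:
  grip: [1,1]
  linear:
    - [0.0013,0,-0.0016]
    - [0,0,0]
  turn: [0,0]

```text
t: 14.3
eef_pos: [613.5, -134.7, 94.5]
tcp_rot: [-3.006, 0.894, 0.214]
ft_force: [-16.5, -2.5, 9.1]
opening: 0.005
```

>>> carry_out:
  grip: [1,1,1,1,1]
  linear:
    - [-0.0125,0,0.0156]
    - [-0.025,-0.001,0.031]
    - [-0.037,-0.002,0.047]
    - [-0.05,0,0.02]
    - [-0.09,0,0]
  turn: [0,0,0,0,0]

```text
t: 14.8
eef_pos: [503.4, -148.9, 141.5]
tcp_rot: [-3.001, 0.894, 0.219]
ft_force: [-0.3, -0.3, 2.2]
opening: 0.001
```

>>> carry_out:
  grip: [1,1,1,1,1]
  linear:
    - [-0.09,0,0]
    - [-0.09,0,0]
    - [-0.09,0,0]
    - [-0.03,0,0]
    - [0,0,0]
  turn: [0,0,0,0,0]

```text
t: 15.3
eef_pos: [412.2, -170.1, 261.6]
tcp_rot: [-3.013, 0.889, 0.208]
ft_force: [0.5, -0.4, -0.4]
opening: 0.005
```

```bash
python3 way.py; python3 -c "
from h import *
a=cams.read_camera('top');cv2.imwrite('pics/t4.png',a);b=cams.read_camera('side');cv2.imwrite('pics/s4.png',b)
p=np.load('p.npy')
for r in (-.06,-.03,0,.03,.06,.1): print(r,proj('top',W(p,[sh(r,280)])).round(1),proj('side',W(p,[sh(r,50),sh(r,150)])).round(1).tolist())
k=lambda im,x,y,w,f:cv2.resize(im[y:y+w,x:x+w],None,fx=f,fy=f,interpolation=cv2.INTER_CUBIC)
cv2.imwrite('pics/v4.png',np.hstack([k(a,230,165,100,4),k(b,260,185,80,5)]))"
```

```text
t 15.3 q [-0.882  0.095  2.253  1.012  0.719 -0.157] pos [ 412.2 -170.1  261.6] F [ 0.5 -0.4 -0.4]
[[ 0.616  0.107 -0.78 ]
 [ 0.13  -0.991 -0.033]
 [-0.777 -0.081 -0.625]]
router [-234.6 -150.7  261.6] F router [ 0.5 -0.5 -0.4]
unit 10mm router x: [ 0.0125  0.0006 -0.0156]  y: [ 0.0016 -0.0199  0.0006]  z: [-0.0155 -0.0016 -0.0125]
-0.06 [[336.9 190.3]] [[302.2, 209.1], [294.6, 230.0]]
-0.03 [[337.4 192.9]] [[301.7, 209.0], [293.2, 229.8]]
0 [[337.8 195.6]] [[301.3, 208.9], [291.9, 229.4]]
0.03 [[338.  198.3]] [[300.8, 208.8], [290.5, 229.1]]
0.06 [[338.3 201. ]] [[300.4, 208.7], [289.2, 228.7]]
0.1 [[338.4 204.6]] [[299.9, 208.5], [287.5, 228.2]]
```

View pics/v4.png

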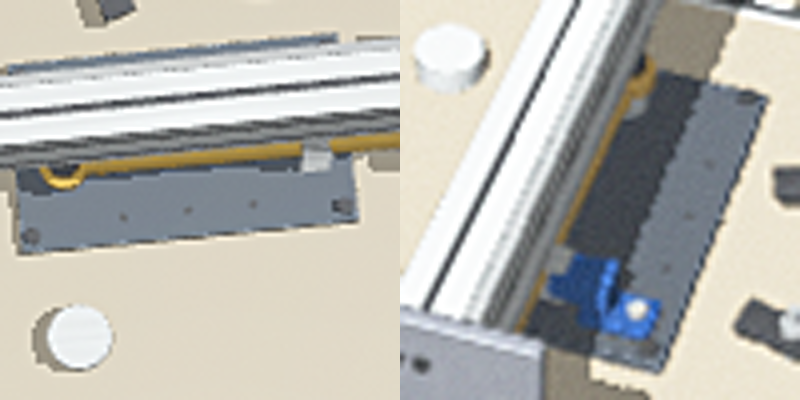

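The picture after retreat shows the clip's steel arm at (317,157) reaching over the shank to its near side. The shank runs parallel to the beam, just in front of its lower edge, and the puck and plate have not moved. The hand is well clear, so I'm handing the job in.

```bash
python3 -c "
from h import *
a=cv2.imread('pics/top0.png').astype(int);b=cv2.imread('pics/t4.png').astype(int)
for n,(x,y) in dict(puck=(249,249),offcut=(358,256),brush=(210,245),mug=(434,264),glue=(105,272),tape=(443,209),drv=(123,230)).items(): print(n,np.abs(a-b)[y-10:y+10,x-10:x+10].mean().round(1))
print(env.job_done())"
```

```text
puck 0.5
offcut 0.8
brush 0.6
mug 1.6
glue 0.7
tape 1.5
drv 1.9
the job is handed in; nothing more can be done
None
```

I swung the lever in under the gantry beam and pushed it into the clip until it met the stop. I then took the hand away and handed the job in at about 15 s. No verdict was reported.

- **Leaning the hand:** the moves only turn the hand about its own axis. I tipped it back about 39° by driving the arm against its reach limit in free air, then gave the hand a half turn so the last joint stayed within its range.
- **Force felt:** about 13 N along the push (15 N in total) as the shank opened the arms. It fell to about 0 N as the arms closed behind it, then rose sharply at the stop to 16.5 N (19 N in total). That stays under the 30 N limit in every reading, though I only read the force at the end of each move call.
- **Last pictures:** the clip's steel arm reaches over the shank to its robot side. The shank lies parallel to the beam, at about angle 0. The patches I compared on all seven bystanders look the same as at the start, and the hand was 200 mm clear.
- **Not confirmed:** I did not measure the clip's opening angle directly, so the snap is judged from the forces and the picture. The router's position from the images is good to about 3 mm.

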